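# Pack the solid bungs into the cooper's tray

## Robot

A 6-joint arm with a two-finger parallel gripper is mounted at the origin on the work surface. World frame = base frame: x ahead of the robot, y to its left, z up, the work surface at z = 0. Lengths are in m, angles in rad, forces in N, time in s.
With the tool pointing down it reaches from about 0.275 to 0.775 m from the base axis. Payload 14.6 kg.
Tool frame: the origin (TCP) lies at the very end of the fingers, on their centre line; the grasp point (between the pads) lies 19 mm behind it (r.grasp_offset is the distance from the TCP to the grasp point, in m); z points along the fingers, y is the line along which they close (so a half turn about z gives the same grasp; the last joint's range is limited). The gripper opens to 85 mm and grips with 20 to 120 N. Pads are 22 mm wide; open, the fingers measure 114 mm over their backs; the gripper's body (76 mm by 85 mm) begins 54 mm behind the grasp point. The pads swing forward as they close: fully open they stand 13 mm farther back than shut.
Start: joints at [1.024, 0.263, -0.048, 1.259, 0, 1.415], TCP at [0.2, 0.485, 0.231] pointing down, gripper open.
Joint ranges: [-2.65, 2.65], [-0.89, 1.7], [-1.18, 1.37], [-2.13, 2.11], [-1.35, 1.29], [-3.14, 3.14]. Speed limits (rad/s): [1.89, 1.89, 2.57, 2.79, 3.14, 3.14].

## Interface

Orientations are given as a unit quaternion [w, x, y, z].
In Python, from workcell import r gives the robot as it stands.
- The arm moves only by the tool drive_tool, never from a script. Its argument "steps" is a list of rows, each a list of 3 entries, a list of its own where there are three numbers: the shift along the world's x, y, z in m, then the turn, a rotation vector about the world's x, y, z in rad, then the opening, from 0 (shut) to 1 (fully open). A call has exactly 5 rows; each row shifts and turns the commanded pose from where the row before left it; what a row does not reach is not made up. A row lasts 1/10 s, in which the tool goes at most 50 mm and 8.59 degrees, less where a joint would pass 70% of its speed; a pose out of reach is approached as far as the arm can. A call is refused whole if a number of a shift passes 0.05 or a number of a turn 0.15, either way. A call with a gripper value outside its range is refused whole. The fingers move at their own pace and stop on an object; "newtons" is the grip in N (left out, the last holds). Time passes only in rows, so rows that do not move let the fingers close, or fill a call up. It gives the time, the measured TCP pose, the force, the opening and the grip force at its end, in the units of the state.
- r.sense(): the state, without advancing time (a new reading comes with each control period).
- r.snapshot(name): name is "side" or "top" or "wrist"; returns a dict with "frame" (480x640x3 uint8, red, green, blue), "intrinsics" (3x3 intrinsics, pixels), "dist_coeffs" ([k1, k2, p1, p2, k3] as OpenCV has them; the pictures are not rectified), "R" (3x3) and "t" (3): a world point X has camera coordinates R X + t; the wrist camera has in their place "hand_eye" (4x4, takes a point from camera to tool coordinates, whose origin is the TCP and whose axes are the flange's). Camera axes: x right, y down, z forward; pixel columns grow to the right and rows downward; lengths in m; the calibration is good to about 2 mm. A picture is of the moment at which its call begins: read the wrist's pose just before it. There is no depth.
- r.sign_off(): hands the job in; it is judged then, once.
Trained networks look in a picture, given as the dict that the camera call returned (one of the last four; its "shot" number tells which), for a name from the list of things; names that differ only in an ending like _2 or _b are one class to them, and where a whole thing is asked for, a point or a joint stands for the part that bears it (a point fixed in the world has none). Each returns a list of dicts, best first, with "conf" (0 to 1); they miss things now and then, are a little off and sometimes report something else, mostly with a low value. They report only what shows in the picture. A call takes as long as a camera call. They do not tell look-alikes from the thing itself.
- r.recognise(name, picture): "extent" ([left, top, right, bottom] in pixels, round what is visible of it).
The state is a dict: "time_s": time; "joint_pos": joint angles; "qvel": joint speeds; "tau": joint torques, N m; "position": TCP position; "tool_rot": TCP orientation; "force": force on the tool from outside, world axes, zero at the start; "wrist_torque": the same for the moment, N m; "grip_width": finger opening in m; "gripper_force": force on a finger pad.
Only numpy, scipy, OpenCV 4.12 (cv2) and the standard library are available. Lean on these libraries where they do the work, as an engineer would, in place of code of your own. Each camera call takes 0.05 s, during which the arm holds its last target. There are 200 camera calls.

## Task

Pack the four solid wooden bungs into the tray, each standing upright, big end up, on the floor of the round recess made for its size: the largest bung in the largest recess, and so on down to the smallest. Leave the two bored bungs, the ones with a hole in the top, standing where they are.

Things in the scene. Friction and masses are not known exactly. Their poses are not given: they have to be found in the camera images.
- bung62_mid (a point): The largest solid bung: a plain round wooden stopper standing upright, 62 mm in diameter, 70 mm tall, its closed flat top without a hole; straight-sided but for the lowest 18 mm, which taper in to 50 mm at the foot. Loose, 128 g or up to 30 % more or less. The point is its centre, half-way up (35 mm above its foot); z is its axis, up.
- bung50_mid (a point): The second largest solid bung: a plain round wooden stopper standing upright, 50 mm in diameter, 70 mm tall, its closed flat top without a hole; straight-sided but for the lowest 18 mm, which taper in to 40 mm at the foot. Loose, 83 g or up to 30 % more or less. The point is its centre, half-way up (35 mm above its foot); z is its axis, up.
- bung38_mid (a point): The second smallest solid bung: a plain round wooden stopper standing upright, 38 mm in diameter, 70 mm tall, its closed flat top without a hole; straight-sided but for the lowest 18 mm, which taper in to 30 mm at the foot. Loose, 48 g or up to 30 % more or less. The point is its centre, half-way up (35 mm above its foot); z is its axis, up.
- bung26_mid (a point): The smallest solid bung: a plain round wooden stopper standing upright, 26 mm in diameter, 70 mm tall, its closed flat top without a hole; straight-sided but for the lowest 18 mm, which taper in to 21 mm at the foot. Loose, 22 g or up to 30 % more or less. The point is its centre, half-way up (35 mm above its foot); z is its axis, up.
- bored62_mid (a point): A look-alike that does not belong in the tray: a bored bung of the same wood and outer form as the 62 mm solid one (62 mm in diameter, 70 mm tall, upright, loose), but with a 25 mm round hole open in its top. The point is its centre, half-way up (35 mm above its foot); z is its axis, up.
- bored50_mid (a point): A look-alike that does not belong in the tray: a bored bung of the same wood and outer form as the 50 mm solid one (50 mm in diameter, 70 mm tall, upright, loose), but with a 25 mm round hole open in its top. The point is its centre, half-way up (35 mm above its foot); z is its axis, up.
- block62_floor (a point): Target: fixed pale wooden block, 95 mm square, with a round recess, the largest of four, 82 mm in diameter, 14 mm deep. Point: centre of the recess floor, 8 mm above the table (mouth 22 mm above the table); z up, x and y along the tray's sides. The four blocks, centres 98 mm apart, fill a square tray (214 mm outside, rim 20 mm high) two by two, in changing order.
- block50_floor (a point): Target: fixed pale wooden block, 95 mm square, with a round recess, the second largest of four, 70 mm in diameter, 14 mm deep. Point: centre of the recess floor, 8 mm above the table (mouth 22 mm above the table); z up, x and y along the tray's sides. The four blocks, centres 98 mm apart, fill a square tray (214 mm outside, rim 20 mm high) two by two, in changing order.
- block38_floor (a point): Target: fixed pale wooden block, 95 mm square, with a round recess, the second smallest of four, 58 mm in diameter, 14 mm deep. Point: centre of the recess floor, 8 mm above the table (mouth 22 mm above the table); z up, x and y along the tray's sides. The four blocks, centres 98 mm apart, fill a square tray (214 mm outside, rim 20 mm high) two by two, in changing order.
- block26_floor (a point): Target: fixed pale wooden block, 95 mm square, with a round recess, the smallest of four, 46 mm in diameter, 14 mm deep. Point: centre of the recess floor, 8 mm above the table (mouth 22 mm above the table); z up, x and y along the tray's sides. The four blocks, centres 98 mm apart, fill a square tray (214 mm outside, rim 20 mm high) two by two, in changing order.
Things that resemble listed ones, but are neither listed nor needed, are in the scene too. Leave any black or red look-alike of the part that bears bored62_mid alone.

How it is judged:
At the end, for the whole second after the job is handed in: Each of the four solid bungs stands upright (within 0.12 rad, big end up) on the floor of its own recess, its axis within 14 mm of the recess's centre and its centre 30 to 39 mm above the recess floor, released and at rest; the two bored bungs stand upright within 30 mm of where they began (horizontal distance between bung62_mid and block62_floor below 0.014 m and z of bung62_mid in the frame of block62_floor between 0.03 and 0.039 m and angle between each of bung62_mid, bung50_mid, bung38_mid, bung26_mid, bored62_mid, bored50_mid's own z axis and vertical below 0.12 rad and linear speed of each of bung62, bung50, bung38, bung26, bored62, bored50 below 0.02 m/s and horizontal distance between bung50_mid and block50_floor below 0.014 m and z of bung50_mid in the frame of block50_floor between 0.03 and 0.039 m and horizontal distance between bung38_mid and block38_floor below 0.014 m and z of bung38_mid in the frame of block38_floor between 0.03 and 0.039 m and horizontal distance between bung26_mid and block26_floor below 0.014 m and z of bung26_mid in the frame of block26_floor between 0.03 and 0.039 m and distance of each of bored62_mid, bored50_mid from where it was at the start of the episode below 0.03 m); the robot touches nothing.
It fails at once if the bored 62 mm bung is moved or knocked over (distance of bored62_mid from where it was at the start of the episode above 0.03 m or angle between bored62_mid's own z axis and vertical above 0.5 rad).
It fails at once if the bored 50 mm bung is moved or knocked over (distance of bored50_mid from where it was at the start of the episode above 0.03 m or angle between bored50_mid's own z axis and vertical above 0.5 rad).
It also fails if it takes over 109 s, if anything falls off the work surface, if the arm or the gripper's body presses on something with over 40 N, if the wrist force passes 120 N, or if a joint passes its speed limit or range.

## Working session

There is one attempt and no reset: what is moved stays moved. The work goes in short steps, Python scripts to look and compute and a tool call to move; the robot and the scene stay as the last step left them, time stands still between calls to the robot, and variables do not carry over. Pictures are saved under pics/ and viewed, at most 14 in all, crops included, and the job is handed in when it is done.

Besides the shell and the picture viewer there is one more tool, called after ">>>" as name(argument=value, ...), one argument or row to a line, values as JSON. drive_tool: Moves the arm, as the interface text tells. Its arguments: {"type":"object","properties":{"steps":{"type":"array","items":{"type":"array"}},"newtons":{"type":"number"}},"required":["steps"]}

```bash
mkdir -p pics; cat > h.py <<'E'
import numpy as np,cv2
from workcell import r
names=["bung62_mid","bung50_mid","bung38_mid","bung26_mid","bored62_mid","bored50_mid","block62_floor","block50_floor","block38_floor","block26_floor"]
def save(p,n): cv2.imwrite(f"pics/{n}.png",cv2.cvtColor(p["frame"],cv2.COLOR_RGB2BGR))
def px2w(p,uv,z):
    n=cv2.undistortPoints(np.array([[uv]],float),np.array(p["intrinsics"]),np.array(p["dist_coeffs"]))[0,0]
    R=np.array(p["R"]);t=np.array(p["t"]);c=-R.T@t;d=R.T@np.array([n[0],n[1],1])
    return c+d*(z-c[2])/d[2]
E
python3 - <<'E'
from h import *
print(r.sense()["position"],r.sense()["tool_rot"])
for c in("top","side"):
    p=r.snapshot(c);save(p,c+"0");print(c,-np.array(p["R"]).T@p["t"])
    for n in names:
        for d in r.recognise(n,p)[:4]: print(n,round(d["conf"],2),[round(float(x)) for x in d["extent"]])
E
```

```text
[0.20031399 0.48499456 0.23081942] [-1.84607401e-04  1.94636590e-01  9.80875283e-01 -4.93559105e-04]
top [ 0.36698029 -0.06889527  1.03582729]
bung62_mid 0.96 [307, 183, 331, 217]
bung62_mid 0.72 [212, 239, 257, 287]
bung50_mid 0.71 [302, 252, 324, 276]
bung38_mid 0.56 [380, 251, 399, 274]
bung26_mid 0.67 [430, 201, 450, 218]
bored62_mid 0.97 [428, 260, 463, 293]
bored62_mid 0.83 [468, 227, 500, 258]
bored62_mid 0.77 [387, 300, 418, 324]
bored62_mid 0.25 [431, 199, 450, 218]
bored50_mid 0.58 [376, 189, 402, 220]
block62_floor 0.74 [206, 197, 253, 244]
block62_floor 0.51 [380, 252, 400, 272]
block50_floor 0.88 [165, 204, 212, 248]
block38_floor 0.94 [213, 237, 256, 289]
block26_floor 0.97 [165, 247, 211, 294]
block26_floor 0.51 [162, 206, 212, 250]
side [ 0.19776013 -0.77255028  0.55453425]
bung62_mid 0.59 [359, 209, 392, 258]
bung62_mid 0.49 [268, 164, 320, 189]
bung50_mid 0.85 [287, 223, 316, 268]
bung38_mid 0.64 [330, 276, 356, 324]
bung26_mid 0.79 [440, 310, 459, 352]
bored62_mid 0.85 [416, 358, 474, 428]
bored62_mid 0.8 [260, 298, 303, 359]
bored62_mid 0.6 [332, 325, 381, 387]
bored50_mid 0.7 [397, 258, 435, 306]
block62_floor 0.85 [282, 178, 343, 212]
block50_floor 0.6 [267, 163, 320, 188]
block38_floor 0.72 [244, 188, 304, 222]
```

View pics/top0.png

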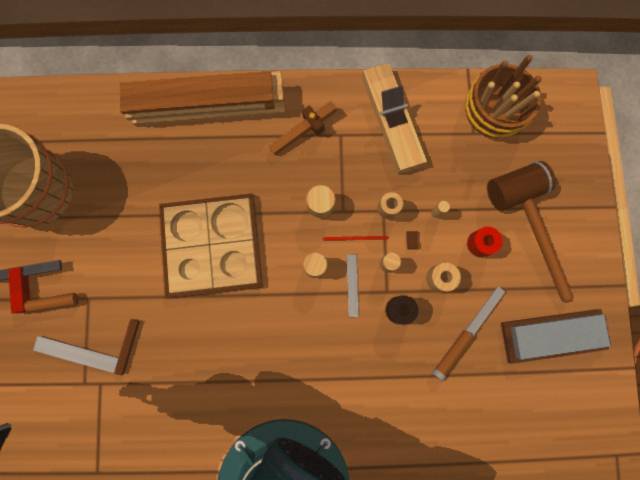

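View pics/side0.png

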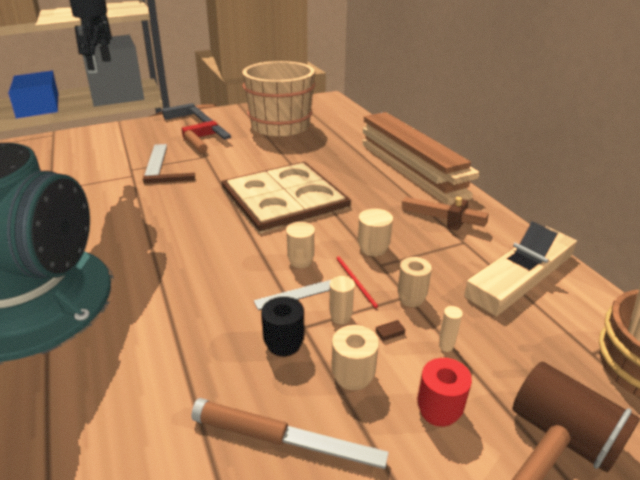

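The top view shows the solid bungs at about (321,199), (316,265), (392,262) and (444,208). The bored ones are at (391,203) and (446,277). The recesses run, largest to smallest, (231,221), (187,226), (234,264) and (191,268). I'll refine these on an enlarged crop.

```bash
python3 - <<'E'
from h import *
im=cv2.imread("pics/top0.png")
a=cv2.resize(im[180:310,150:270],None,fx=4,fy=4,interpolation=cv2.INTER_CUBIC)
b=cv2.resize(im[180:310,300:470],None,fx=4,fy=4,interpolation=cv2.INTER_CUBIC)
b2=cv2.resize(b,None,fx=.45,fy=1) if 0 else b
cv2.imwrite("pics/a.png",a);cv2.imwrite("pics/b.png",b)
E
```

```text
(no output)
```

View pics/a.png

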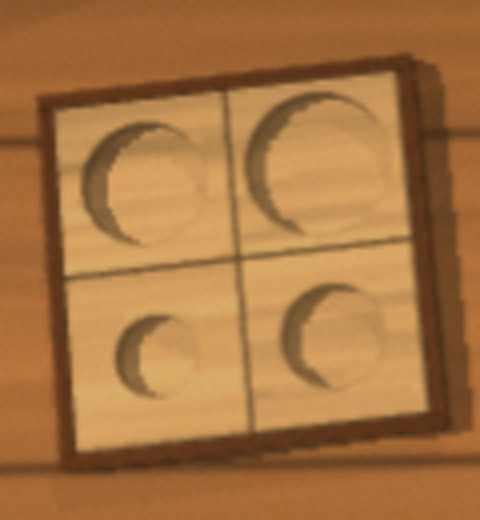

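View pics/b.png

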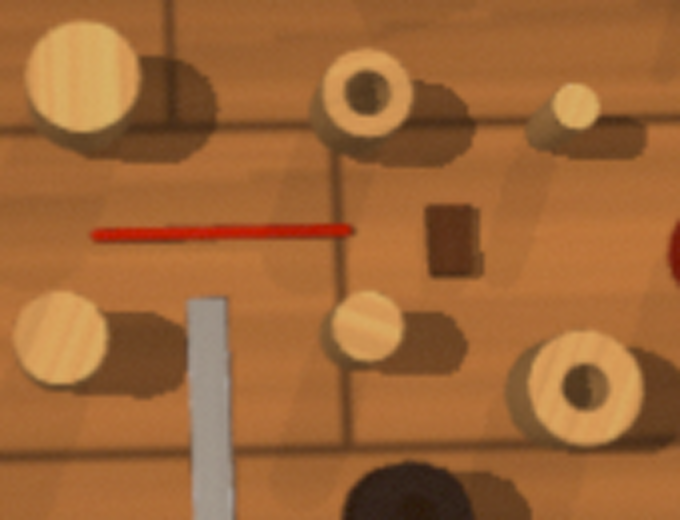

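Mouth centres in crop a are 62 (317,165), 50 (145,184), 38 (333,336) and 26 (159,357). Top centres in crop b are 62 (83,77), 50 (61,338), 38 (368,327) and 26 (576,106). The two bored bungs are plainly visible, with holes, at (367,92) and (585,387).

```bash
python3 - <<'E'
from h import *
p=r.snapshot("top")
f=lambda u,o:(np.array(u)+.5)/4-.5+np.array(o)
for n,u in dict(b62=(83,77),b50=(61,338),b38=(368,327),b26=(576,106),o50=(367,92),o62=(585,387)).items(): print(n,px2w(p,f(u,(300,180)),.07).round(4))
T={}
for n,u in dict(r62=(317,165),r50=(145,184),r38=(333,336),r26=(159,357),c=(238,256)).items(): T[n]=px2w(p,f(u,(150,180)),.022);print(n,T[n].round(4))
print(np.linalg.norm(T['r62']-T['r50']),np.linalg.norm(T['r38']-T['r26']),np.linalg.norm(T['r62']-T['r38']),r.grasp_offset)
E
```

```text
b62 [ 0.609  -0.0923  0.07  ]
b50 [ 0.4674 -0.0773  0.07  ]
b38 [ 0.4697 -0.2406  0.07  ]
b26 [ 0.588  -0.3604  0.07  ]
o50 [ 0.5978 -0.2463  0.07  ]
o62 [ 0.4351 -0.355   0.07  ]
r62 [0.5741 0.1137 0.022 ]
r50 [0.5652 0.2103 0.022 ]
r38 [0.4773 0.104  0.022 ]
r26 [0.4676 0.2002 0.022 ]
c [0.5232 0.1573 0.022 ]
0.09699016205982008 0.09672893477225905 0.09728359766683026 0.0187
```

>>> drive_tool(
  steps=[
    [[0.027,-0.038,0],[0,0,0],1],
    [[0.027,-0.038,0],[0,0,0],1],
    [[0.027,-0.038,0],[0,0,0],1],
    [[0.027,-0.038,0],[0,0,0],1],
    [[0.027,-0.038,0],[0,0,0],1],
  ],
  newtons=40,
)

```text
time_s: 1.65
position: [0.3362, 0.2937, 0.2315]
tool_rot: [0.0, 0.194, 0.981, 0.0]
force: [0.5, 0.9, -1.2]
grip_width: 0.0855
gripper_force: 0.0
```

>>> drive_tool(
  steps=[
    [[0.027,-0.038,0],[0,0,0],1],
    [[0.027,-0.038,0],[0,0,0],1],
    [[0.027,-0.038,0],[0,0,0],1],
    [[0.027,-0.038,0],[0,0,0],1],
    [[0.027,-0.038,0],[0,0,0],1],
  ],
)

```text
time_s: 2.15
position: [0.4713, 0.1033, 0.2315]
tool_rot: [0.0, 0.195, 0.981, 0.0]
force: [1.0, 1.4, -0.3]
grip_width: 0.0851
gripper_force: 0.0
```

>>> drive_tool(
  steps=[
    [[0.027,-0.038,0],[0,0,0],1],
    [[0.027,-0.038,0],[0,0,0],1],
    [[0.027,-0.038,0],[0,0,0],1],
    [[0.027,-0.038,0],[0,0,0],1],
    [[0.027,-0.038,0],[0,0,0],1],
  ],
)

```text
time_s: 2.65
position: [0.6063, -0.0867, 0.2313]
tool_rot: [0.0, 0.195, 0.981, 0.0]
force: [1.4, 0.2, 0.7]
grip_width: 0.0855
gripper_force: 0.0
```

>>> drive_tool(
  steps=[
    [[0.003,-0.005,-0.03],[0,0,0],1],
    [[0,0,-0.04],[0,0,0],1],
    [[0,0,-0.01],[0,0,0],1],
    [[0,0,0],[0,0,0],1],
    [[0,0,0],[0,0,0],1],
  ],
)

```text
time_s: 3.15
position: [0.609, -0.0896, 0.1529]
tool_rot: [0.001, 0.194, 0.981, -0.0]
force: [0.2, -0.4, 1.0]
grip_width: 0.085
gripper_force: 0.0
```

```bash
cat >> h.py <<'E'
from scipy.spatial.transform import Rotation as Ro
def wrist():
    s=r.sense();p=r.snapshot("wrist")
    q=s["tool_rot"];Rt=Ro.from_quat([q[1],q[2],q[3],q[0]]).as_matrix()
    H=np.array(p["hand_eye"]);Rc=Rt@H[:3,:3];c=np.array(s["position"])+Rt@H[:3,3]
    p["R"]=Rc.T;p["t"]=-Rc.T@c
    return p
E
python3 - <<'E'
from h import *
p=wrist();save(p,"w1")
uv=cv2.projectPoints(np.array([[.609,-.0923,.07]]),cv2.Rodrigues(p["R"])[0],p["t"],np.array(p["intrinsics"]),np.array(p["dist_coeffs"]))[0]
print(r.sense()["position"],uv)
th=np.linspace(0,2*np.pi,60);P=np.c_[.609+.031*np.cos(th),-.0923+.031*np.sin(th),th*0+.07]
u=cv2.projectPoints(P,cv2.Rodrigues(p["R"])[0],p["t"],np.array(p["intrinsics"]),np.array(p["dist_coeffs"]))[0]
im=cv2.imread("pics/w1.png");cv2.polylines(im,[u.astype(np.int32)],True,(255,0,0),1);cv2.imwrite("pics/w1.png",im)
E
```

```text
[ 0.60926918 -0.08969143  0.15326842] [[[316.8760093  246.84891538]]]
```

View pics/w1.png

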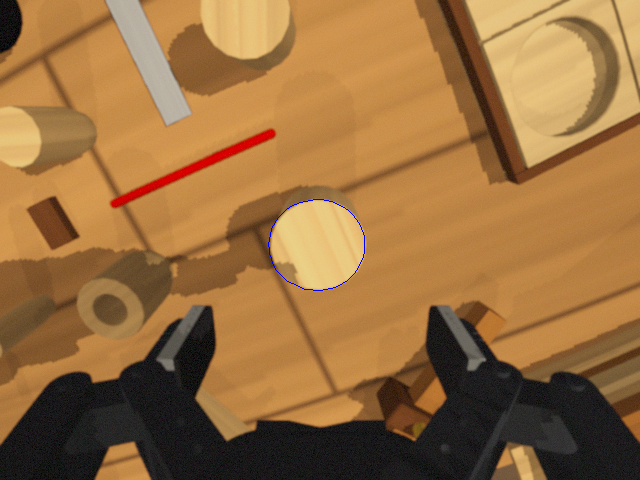

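The predicted outline at (317,247) fits the bung top in the wrist picture to about a pixel, so the positions hold. Next: down, grip and lift.

>>> drive_tool(
  steps=[
    [[0,-0.002,-0.03],[0,0,0],1],
    [[0,0,-0.035],[0,0,0],1],
    [[0,0,-0.03],[0,0,0],1],
    [[0,0,-0.02],[0,0,0],1],
    [[0,0,-0.01],[0,0,0],1],
  ],
)

```text
time_s: 3.7
position: [0.6087, -0.0916, 0.0261]
tool_rot: [0.0, 0.194, 0.981, -0.0]
force: [-0.1, 0.4, 0.4]
grip_width: 0.0855
gripper_force: 0.0
```

>>> drive_tool(
  steps=[
    [[0,0,0],[0,0,0],0.4],
    [[0,0,0],[0,0,0],0.4],
    [[0,0,0],[0,0,0],0.4],
    [[0,0,0],[0,0,0],0.4],
    [[0,0,0],[0,0,0],0.4],
  ],
  newtons=40,
)

```text
time_s: 4.2
position: [0.6095, -0.092, 0.0279]
tool_rot: [0.001, 0.195, 0.981, -0.0]
force: [-0.5, 1.4, 8.2]
grip_width: 0.0605
gripper_force: 44.3
```

>>> drive_tool(
  steps=[
    [[0,0,0.02],[0,0,0],0.4],
    [[0,0,0.03],[0,0,0],0.4],
    [[0,0,0.02],[0,0,0],0.4],
    [[-0.005,0.026,0],[0,0,0],0.4],
    [[-0.005,0.03,0],[0,0,0],0.4],
  ],
)

```text
time_s: 4.7
position: [0.5991, -0.036, 0.0977]
tool_rot: [0.001, 0.195, 0.981, -0.0]
force: [0.3, 0.5, -1.1]
grip_width: 0.0609
gripper_force: 44.1
```

>>> drive_tool(
  steps=[
    [[-0.005,0.03,0],[0,0,0],0.4],
    [[-0.005,0.03,0],[0,0,0],0.4],
    [[-0.005,0.03,0],[0,0,0],0.4],
    [[-0.005,0.03,0],[0,0,0],0.4],
    [[-0.005,0.03,0],[0,0,0],0.4],
  ],
)

```text
time_s: 5.2
position: [0.5734, 0.1154, 0.0971]
tool_rot: [0.001, 0.195, 0.981, 0.0]
force: [0.8, -0.2, -0.8]
grip_width: 0.0607
gripper_force: 44.1
```

>>> drive_tool(
  steps=[
    [[0,-0.001,-0.02],[0,0,0],0.4],
    [[0,0,-0.02],[0,0,0],0.4],
    [[0,0,-0.015],[0,0,0],0.4],
    [[0,0,-0.006],[0,0,0],0.4],
    [[0,0,0],[0,0,0],0.4],
  ],
)

```text
time_s: 5.7
position: [0.5737, 0.1132, 0.036]
tool_rot: [0.0, 0.195, 0.981, 0.0]
force: [0.1, 0.7, -1.3]
grip_width: 0.0609
gripper_force: 44.7
```

>>> drive_tool(
  steps=[
    [[0,0,0],[0,0,0],1],
    [[0,0,0],[0,0,0],1],
    [[0,0,0],[0,0,0],1],
    [[0,0,0],[0,0,0],1],
    [[0,0,0],[0,0,0],1],
  ],
)

```text
time_s: 6.2
position: [0.5735, 0.1132, 0.0354]
tool_rot: [0.0, 0.195, 0.981, 0.0]
force: [0.2, 0.6, -0.0]
grip_width: 0.0853
gripper_force: 0.0
```

>>> drive_tool(
  steps=[
    [[0,0,0.02],[0,0,0],1],
    [[0,0,0.04],[0,0,0],1],
    [[0,0,0.04],[0,0,0],1],
    [[-0.02,-0.03,0],[0,0,0],1],
    [[-0.02,-0.035,0],[0,0,0],1],
  ],
)

```text
time_s: 6.7
position: [0.5338, 0.0482, 0.1363]
tool_rot: [0.001, 0.194, 0.981, 0.0]
force: [1.0, -0.5, -0.6]
grip_width: 0.0852
gripper_force: 0.0
```

```bash
cat >> h.py <<'E'
def overlay(p,n,circ,box=None):
    im=cv2.cvtColor(p["frame"],cv2.COLOR_RGB2BGR);th=np.linspace(0,2*np.pi,60)
    for x,y,z,rad in circ:
        P=np.c_[x+rad*np.cos(th),y+rad*np.sin(th),th*0+z]
        u=cv2.projectPoints(P,cv2.Rodrigues(np.array(p["R"]))[0],np.array(p["t"]),np.array(p["intrinsics"]),np.array(p["dist_coeffs"]))[0]
        cv2.polylines(im,[np.round(u*8).astype(np.int32)],True,(255,0,0),1,cv2.LINE_AA,3)
    cv2.imwrite(f"pics/{n}.png",im)
E
python3 - <<'E'
from h import *
p=wrist();overlay(p,"w2",[(.574,.1137,.078,.031),(.574,.1137,.022,.041)])
E
```

```text
(no output)
```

View pics/w2.png

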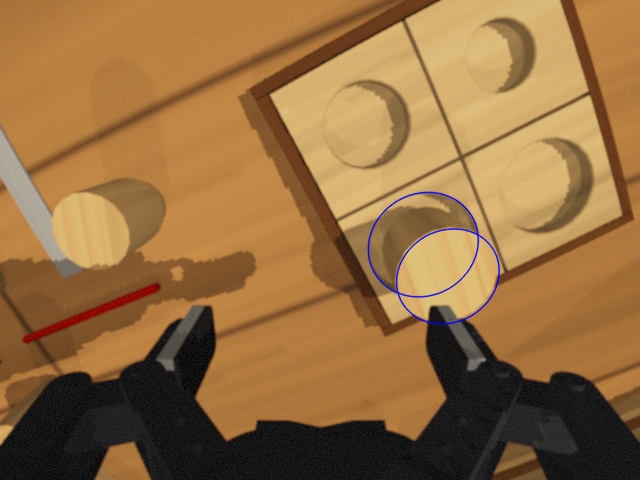

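The 62 stands centred in its recess; its outlines at (425,244) and (448,276) fit. Next is bung 50.

>>> drive_tool(
  steps=[
    [[-0.0165,-0.031,0],[0,0,0],1],
    [[-0.0165,-0.031,0],[0,0,0],1],
    [[-0.0165,-0.031,0],[0,0,0],1],
    [[-0.017,-0.0325,0],[0,0,0],1],
    [[0,0,0],[0,0,0],1],
  ],
)

```text
time_s: 7.25
position: [0.4654, -0.0798, 0.1354]
tool_rot: [-0.0, 0.196, 0.981, -0.0]
force: [0.0, 0.5, -0.4]
grip_width: 0.0854
gripper_force: 0.0
```

>>> drive_tool(
  steps=[
    [[0,0,-0.02],[0,0,0],1],
    [[0,0,-0.03],[0,0,0],1],
    [[0,0,-0.03],[0,0,0],1],
    [[0,0,-0.02],[0,0,0],1],
    [[0,0,-0.009],[0,0,0],1],
  ],
)

```text
time_s: 7.75
position: [0.4664, -0.0766, 0.0248]
tool_rot: [-0.001, 0.195, 0.981, 0.0]
force: [0.3, -0.1, 0.3]
grip_width: 0.0853
gripper_force: 0.0
```

>>> drive_tool(
  steps=[
    [[0,0,0],[0,0,0],0.3],
    [[0,0,0],[0,0,0],0.3],
    [[0,0,0],[0,0,0],0.3],
    [[0,0,0],[0,0,0],0.3],
    [[0,0,0],[0,0,0],0.3],
  ],
  newtons=35,
)

```text
time_s: 8.25
position: [0.4677, -0.0775, 0.0274]
tool_rot: [0.001, 0.195, 0.981, -0.0]
force: [-0.7, 1.0, 7.6]
grip_width: 0.049
gripper_force: 36.4
```

>>> drive_tool(
  steps=[
    [[0,0,0.02],[0,0,0],0.3],
    [[0,0,0.03],[0,0,0],0.3],
    [[0,0,0.03],[0,0,0],0.3],
    [[0,0,0.03],[0,0,0],0.3],
    [[0.008,0.0275,0],[0,0,0],0.3],
  ],
)

```text
time_s: 8.75
position: [0.4767, -0.0516, 0.1404]
tool_rot: [0.003, 0.196, 0.981, -0.001]
force: [0.3, -0.1, -1.5]
grip_width: 0.0487
gripper_force: 36.6
```

>>> drive_tool(
  steps=[
    [[0.012,0.035,0],[0,0,0],0.3],
    [[0.012,0.035,0],[0,0,0],0.3],
    [[0.012,0.035,0],[0,0,0],0.3],
    [[0.012,0.035,0],[0,0,0],0.3],
    [[0.012,0.035,0],[0,0,0],0.3],
  ],
)

```text
time_s: 9.25
position: [0.5354, 0.1268, 0.137]
tool_rot: [0.0, 0.195, 0.981, 0.0]
force: [0.3, -0.5, -0.7]
grip_width: 0.049
gripper_force: 36.6
```

>>> drive_tool(
  steps=[
    [[0.012,0.035,0],[0,0,0],0.3],
    [[0.012,0.035,0],[0,0,0],0.3],
    [[0.006,0.015,0],[0,0,0],0.3],
    [[0,0,0],[0,0,0],0.3],
    [[0,0,-0.02],[0,0,0],0.3],
  ],
)

```text
time_s: 9.75
position: [0.5661, 0.2101, 0.1182]
tool_rot: [0.002, 0.194, 0.981, 0.001]
force: [-0.4, -0.7, -1.6]
grip_width: 0.0487
gripper_force: 36.6
```

>>> drive_tool(
  steps=[
    [[0,0,-0.025],[0,0,0],0.3],
    [[0,0,-0.025],[0,0,0],0.3],
    [[0,0,-0.02],[0,0,0],0.3],
    [[0,0,-0.011],[0,0,0],0.3],
    [[0,0,0],[0,0,0],0.3],
  ],
)

```text
time_s: 10.25
position: [0.5646, 0.209, 0.035]
tool_rot: [-0.0, 0.195, 0.981, -0.0]
force: [0.4, -0.8, -0.7]
grip_width: 0.0491
gripper_force: 36.4
```

>>> drive_tool(
  steps=[
    [[0,0,0],[0,0,0],0.8],
    [[0,0,0],[0,0,0],0.8],
    [[0,0,0],[0,0,0],0.8],
    [[0,0,0],[0,0,0],0.8],
    [[0,0,0],[0,0,0],0.8],
  ],
)

```text
time_s: 10.75
position: [0.5651, 0.2102, 0.0355]
tool_rot: [0.0, 0.195, 0.981, 0.0]
force: [1.0, 0.8, 0.3]
grip_width: 0.0683
gripper_force: 0.0
```

>>> drive_tool(
  steps=[
    [[0,0,0.02],[0,0,0],0.8],
    [[0,0,0.04],[0,0,0],0.8],
    [[0,0,0.04],[0,0,0],0.8],
    [[-0.005,-0.03,0],[0,0,0],0.8],
    [[-0.008,-0.039,0],[0,0,0],0.8],
  ],
)

```text
time_s: 11.25
position: [0.5527, 0.1416, 0.1364]
tool_rot: [0.001, 0.193, 0.981, 0.0]
force: [0.1, -0.2, -0.7]
grip_width: 0.0683
gripper_force: 0.0
```

```bash
python3 - <<'E'
from h import *
p=wrist();overlay(p,"w3",[(.565,.2103,.078,.025),(.565,.2103,.022,.035)])
E
```

```text
(no output)
```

View pics/w3.png

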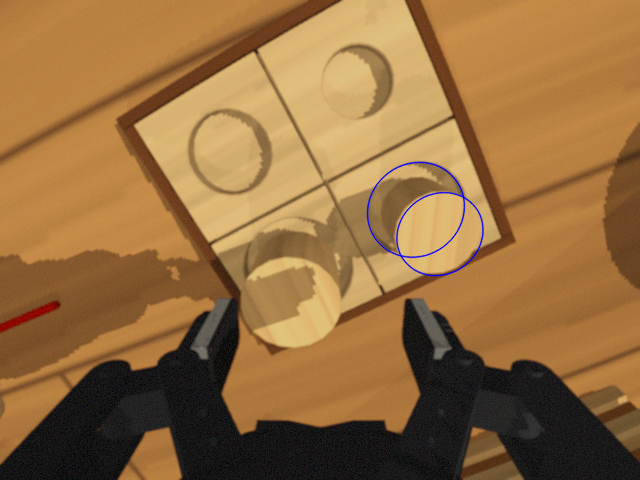

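The 50 stands centred in its recess, with its outline at (416,209) and top at (440,233). Next is bung 38.

>>> drive_tool(
  steps=[
    [[-0.008,-0.038,0],[0,0,0],0.8],
    [[-0.008,-0.038,0],[0,0,0],0.8],
    [[-0.008,-0.038,0],[0,0,0],0.8],
    [[-0.008,-0.038,0],[0,0,0],0.8],
    [[-0.008,-0.038,0],[0,0,0],0.8],
  ],
)

```text
time_s: 11.8
position: [0.5114, -0.0501, 0.1354]
tool_rot: [0.0, 0.195, 0.981, -0.0]
force: [0.7, -1.5, -0.2]
grip_width: 0.0681
gripper_force: 0.0
```

>>> drive_tool(
  steps=[
    [[-0.008,-0.038,0],[0,0,0],0.8],
    [[-0.008,-0.038,0],[0,0,0],0.8],
    [[-0.008,-0.038,0],[0,0,0],0.8],
    [[-0.008,-0.038,0],[0,0,0],0.8],
    [[-0.008,-0.038,0],[0,0,0],0.8],
  ],
)

```text
time_s: 12.3
position: [0.4714, -0.2403, 0.1354]
tool_rot: [0.0, 0.195, 0.981, -0.0]
force: [1.7, 0.4, -0.0]
grip_width: 0.0682
gripper_force: 0.0
```

>>> drive_tool(
  steps=[
    [[-0.002,-0.002,0],[0,0,0],0.8],
    [[0,0,0],[0,0,0],0.8],
    [[0,0,-0.02],[0,0,0],0.8],
    [[0,0,0],[0,0,0],0.8],
    [[0,0,0],[0,0,0],0.8],
  ],
)

```text
time_s: 12.8
position: [0.47, -0.2397, 0.1155]
tool_rot: [-0.0, 0.194, 0.981, 0.0]
force: [0.5, -0.3, 0.6]
grip_width: 0.0683
gripper_force: 0.0
```

>>> drive_tool(
  steps=[
    [[0,0,-0.025],[0,0,0],0.8],
    [[0,0,-0.025],[0,0,0],0.8],
    [[0,0,-0.025],[0,0,0],0.8],
    [[0,0,-0.012],[0,0,0],0.8],
    [[0,0,0],[0,0,0],0.8],
  ],
)

```text
time_s: 13.3
position: [0.4697, -0.2399, 0.0276]
tool_rot: [-0.001, 0.194, 0.981, 0.0]
force: [0.7, -1.2, 0.1]
grip_width: 0.0681
gripper_force: 0.0
```

>>> drive_tool(
  steps=[
    [[0,0,0],[0,0,0],0.2],
    [[0,0,0],[0,0,0],0.2],
    [[0,0,0],[0,0,0],0.2],
    [[0,0,0],[0,0,0],0.2],
    [[0,0,0],[0,0,0],0.2],
  ],
  newtons=30,
)

```text
time_s: 13.8
position: [0.4707, -0.2411, 0.0295]
tool_rot: [0.001, 0.195, 0.981, -0.0]
force: [-0.2, 1.5, 6.9]
grip_width: 0.0375
gripper_force: 29.5
```

>>> drive_tool(
  steps=[
    [[0,0,0.02],[0,0,0],0.2],
    [[0,0,0.03],[0,0,0],0.2],
    [[0,0,0.03],[0,0,0],0.2],
    [[0,0,0.03],[0,0,0],0.2],
    [[0,0,0],[0,0,0],0.2],
  ],
)

```text
time_s: 14.3
position: [0.4716, -0.2419, 0.1425]
tool_rot: [0.003, 0.195, 0.981, -0.001]
force: [0.8, -0.7, -1.6]
grip_width: 0.0371
gripper_force: 30.3
```

>>> drive_tool(
  steps=[
    [[0.001,0.035,0],[0,0,0],0.2],
    [[0.001,0.035,0],[0,0,0],0.2],
    [[0.001,0.035,0],[0,0,0],0.2],
    [[0.001,0.035,0],[0,0,0],0.2],
    [[0.001,0.035,0],[0,0,0],0.2],
  ],
)

```text
time_s: 14.8
position: [0.4747, -0.0644, 0.1383]
tool_rot: [0.0, 0.195, 0.981, 0.0]
force: [1.0, -1.0, -0.4]
grip_width: 0.0373
gripper_force: 30.3
```

>>> drive_tool(
  steps=[
    [[0.001,0.035,0],[0,0,0],0.2],
    [[0.001,0.035,0],[0,0,0],0.2],
    [[0,0.035,0],[0,0,0],0.2],
    [[0,0.035,0],[0,0,0],0.2],
    [[0,0.03,0],[0,0,0],0.2],
  ],
)

```text
time_s: 15.3
position: [0.4767, 0.1059, 0.1383]
tool_rot: [0.0, 0.194, 0.981, 0.0]
force: [0.1, 0.4, 0.3]
grip_width: 0.037
gripper_force: 30.3
```

>>> drive_tool(
  steps=[
    [[0,0,0],[0,0,0],0.2],
    [[0,0,-0.02],[0,0,0],0.2],
    [[0,0,-0.025],[0,0,0],0.2],
    [[0,0,-0.02],[0,0,0],0.2],
    [[0,0,0],[0,0,0],0.2],
  ],
)

```text
time_s: 15.8
position: [0.4755, 0.1037, 0.0714]
tool_rot: [-0.002, 0.195, 0.981, -0.0]
force: [0.6, -0.4, 0.1]
grip_width: 0.0371
gripper_force: 30.4
```

>>> drive_tool(
  steps=[
    [[0,0,-0.02],[0,0,0],0.2],
    [[0,0,-0.012],[0,0,0],0.2],
    [[0,0,-0.004],[0,0,0],0.2],
    [[0,0,0],[0,0,0],0.2],
    [[0,0,0],[0,0,0],0.2],
  ],
)

```text
time_s: 16.3
position: [0.4775, 0.1041, 0.0382]
tool_rot: [0.001, 0.195, 0.981, 0.0]
force: [0.9, 0.4, 0.4]
grip_width: 0.0372
gripper_force: 30.3
```

>>> drive_tool(
  steps=[
    [[0,0,0],[0,0,0],0.7],
    [[0,0,0],[0,0,0],0.7],
    [[0,0,0],[0,0,0],0.7],
    [[0,0,0],[0,0,0],0.7],
    [[0,0,0],[0,0,0],0.7],
  ],
)

```text
time_s: 16.8
position: [0.477, 0.1042, 0.0373]
tool_rot: [0.0, 0.195, 0.981, -0.0]
force: [0.8, 0.4, 0.1]
grip_width: 0.0596
gripper_force: 0.0
```

>>> drive_tool(
  steps=[
    [[0,0,0.02],[0,0,0],0.7],
    [[0,0,0.04],[0,0,0],0.7],
    [[0,0,0.04],[0,0,0],0.7],
    [[0.008,-0.03,0],[0,0,0],0.7],
    [[0.01,-0.037,0],[0,0,0],0.7],
  ],
)

```text
time_s: 17.3
position: [0.4956, 0.0372, 0.1386]
tool_rot: [0.001, 0.193, 0.981, 0.0]
force: [-0.1, -0.1, -0.6]
grip_width: 0.0597
gripper_force: 0.0
```

```bash
python3 - <<'E'
from h import *
p=wrist();overlay(p,"w4",[(.4773,.104,.078,.019),(.4773,.104,.022,.029)])
E
```

```text
(no output)
```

View pics/w4.png

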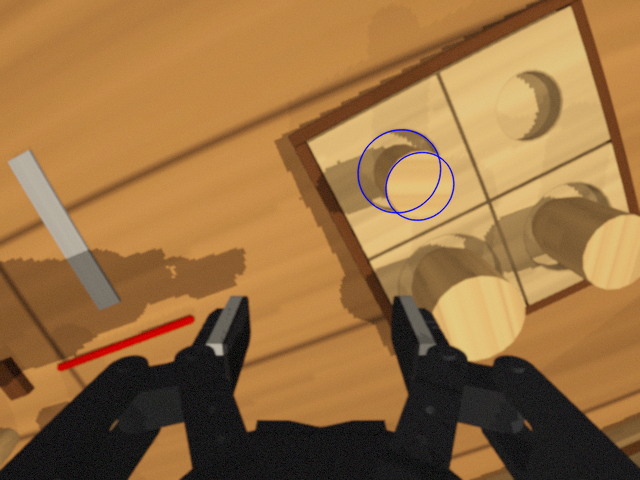

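The 38 is centred in its recess, with its outline at (399,171) and top at (420,186). Last one: bung 26.

>>> drive_tool(
  steps=[
    [[0.009,-0.039,0],[0,0,0],0.7],
    [[0.009,-0.039,0],[0,0,0],0.7],
    [[0.009,-0.039,0],[0,0,0],0.7],
    [[0.009,-0.039,0],[0,0,0],0.7],
    [[0.009,-0.039,0],[0,0,0],0.7],
  ],
)

```text
time_s: 17.85
position: [0.54, -0.1595, 0.1372]
tool_rot: [-0.0, 0.195, 0.981, 0.0]
force: [0.7, 0.2, -0.2]
grip_width: 0.0597
gripper_force: 0.0
```

>>> drive_tool(
  steps=[
    [[0.009,-0.039,0],[0,0,0],0.7],
    [[0.009,-0.039,0],[0,0,0],0.7],
    [[0.009,-0.039,0],[0,0,0],0.7],
    [[0.009,-0.039,0],[0,0,0],0.7],
    [[0.009,-0.039,0],[0,0,0],0.7],
  ],
)

```text
time_s: 18.35
position: [0.585, -0.3544, 0.1371]
tool_rot: [-0.0, 0.195, 0.981, 0.0]
force: [0.6, -0.1, 0.4]
grip_width: 0.0598
gripper_force: 0.0
```

>>> drive_tool(
  steps=[
    [[0.003,-0.008,0],[0,0,0],0.7],
    [[0,0,0],[0,0,0],0.7],
    [[0,0,0],[0,0,0],0.7],
    [[0,0,0],[0,0,0],0.7],
    [[0,0,0],[0,0,0],0.7],
  ],
)

```text
time_s: 18.85
position: [0.588, -0.3596, 0.1377]
tool_rot: [0.0, 0.194, 0.981, 0.0]
force: [1.2, 1.0, 0.5]
grip_width: 0.0596
gripper_force: 0.0
```

```bash
python3 - <<'E'
from h import *
print(r.sense()["position"])
p=wrist();overlay(p,"w5",[(.588,-.3604,.07,.013)])
E
```

```text
[ 0.58798305 -0.35964144  0.13769136]
```

View pics/w5.png

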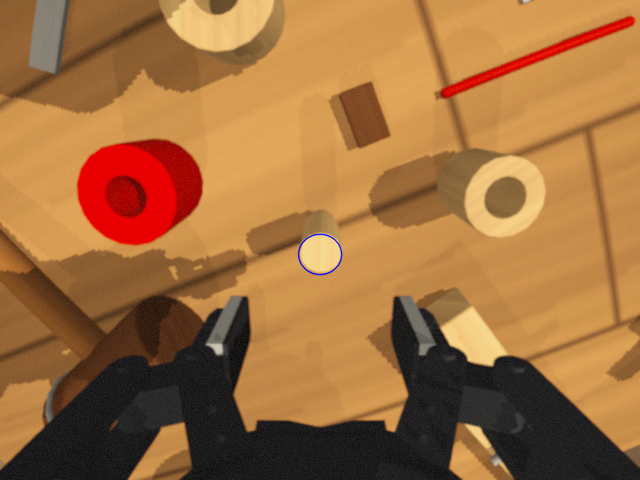

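The bung 26 outline at (320,254) fits, and the fingers are clear of the mallet and the red bung.

>>> drive_tool(
  steps=[
    [[0,0,-0.025],[0,0,0],0.6],
    [[0,0,-0.03],[0,0,0],0.6],
    [[0,0,-0.03],[0,0,0],0.6],
    [[0,0,-0.022],[0,0,0],0.6],
    [[0,0,0],[0,0,0],0.6],
  ],
)

```text
time_s: 19.4
position: [0.5866, -0.3592, 0.0277]
tool_rot: [-0.002, 0.194, 0.981, 0.001]
force: [-1.1, 0.0, -0.6]
grip_width: 0.0509
gripper_force: 0.0
```

>>> drive_tool(
  steps=[
    [[0,0,0],[0,0,0],0.1],
    [[0,0,0],[0,0,0],0.1],
    [[0,0,0],[0,0,0],0.1],
    [[0,0,0],[0,0,0],0.1],
    [[0,0,0],[0,0,0],0.1],
  ],
  newtons=25,
)

```text
time_s: 19.9
position: [0.5887, -0.3612, 0.0319]
tool_rot: [0.001, 0.195, 0.981, -0.0]
force: [-0.3, 0.9, 7.4]
grip_width: 0.0253
gripper_force: 29.6
```

>>> drive_tool(
  steps=[
    [[0,0,0.02],[0,0,0],0.1],
    [[0,0,0.03],[0,0,0],0.1],
    [[0,0,0.03],[0,0,0],0.1],
    [[0,0,0.03],[0,0,0],0.1],
    [[0,0,0],[0,0,0],0.1],
  ],
)

```text
time_s: 20.4
position: [0.5895, -0.3619, 0.1453]
tool_rot: [0.003, 0.195, 0.981, -0.002]
force: [0.2, -0.6, -0.3]
grip_width: 0.0253
gripper_force: 28.8
```

>>> drive_tool(
  steps=[
    [[-0.008,0.0375,0],[0,0,0],0.1],
    [[-0.008,0.0375,0],[0,0,0],0.1],
    [[-0.008,0.0375,0],[0,0,0],0.1],
    [[-0.008,0.0375,0],[0,0,0],0.1],
    [[-0.008,0.0375,0],[0,0,0],0.1],
  ],
)

```text
time_s: 20.9
position: [0.5474, -0.1719, 0.1403]
tool_rot: [0.0, 0.195, 0.981, -0.0]
force: [0.6, 0.1, -0.4]
grip_width: 0.0255
gripper_force: 28.8
```

>>> drive_tool(
  steps=[
    [[-0.008,0.0375,0],[0,0,0],0.1],
    [[-0.008,0.0375,0],[0,0,0],0.1],
    [[-0.008,0.0375,0],[0,0,0],0.1],
    [[-0.008,0.0375,0],[0,0,0],0.1],
    [[-0.008,0.0375,0],[0,0,0],0.1],
  ],
)

```text
time_s: 21.4
position: [0.5074, 0.0156, 0.1404]
tool_rot: [0.0, 0.195, 0.981, 0.0]
force: [0.6, -0.9, 0.2]
grip_width: 0.0251
gripper_force: 28.8
```

>>> drive_tool(
  steps=[
    [[-0.008,0.0375,0],[0,0,0],0.1],
    [[-0.008,0.0375,0],[0,0,0],0.1],
    [[-0.008,0.0375,0],[0,0,0],0.1],
    [[-0.008,0.0375,0],[0,0,0],0.1],
    [[-0.008,0.0355,0],[0,0,0],0.1],
  ],
)

```text
time_s: 21.9
position: [0.4674, 0.2013, 0.1404]
tool_rot: [0.0, 0.195, 0.981, 0.0]
force: [1.1, -0.2, -0.7]
grip_width: 0.0247
gripper_force: 28.8
```

>>> drive_tool(
  steps=[
    [[0,0,0],[0,0,0],0.1],
    [[0,0,-0.02],[0,0,0],0.1],
    [[0,0,-0.025],[0,0,0],0.1],
    [[0,0,-0.02],[0,0,0],0.1],
    [[0,0,0],[0,0,0],0.1],
  ],
)

```text
time_s: 22.4
position: [0.4667, 0.1989, 0.0734]
tool_rot: [-0.002, 0.195, 0.981, -0.001]
force: [-0.1, -0.6, 0.2]
grip_width: 0.0253
gripper_force: 28.8
```

>>> drive_tool(
  steps=[
    [[0,0,-0.02],[0,0,0],0.1],
    [[0,0,-0.012],[0,0,0],0.1],
    [[0,0,-0.004],[0,0,0],0.1],
    [[0,0,0],[0,0,0],0.1],
    [[0,0,0],[0,0,0],0.1],
  ],
)

```text
time_s: 22.9
position: [0.4686, 0.1996, 0.0402]
tool_rot: [0.001, 0.195, 0.981, 0.0]
force: [0.3, 0.3, -0.0]
grip_width: 0.0249
gripper_force: 28.9
```

>>> drive_tool(
  steps=[
    [[0,0,0],[0,0,0],0.6],
    [[0,0,0],[0,0,0],0.6],
    [[0,0,0],[0,0,0],0.6],
    [[0,0,0],[0,0,0],0.6],
    [[0,0,0],[0,0,0],0.6],
  ],
)

```text
time_s: 23.4
position: [0.468, 0.1997, 0.0393]
tool_rot: [-0.0, 0.195, 0.981, -0.0]
force: [-0.4, -0.3, -0.1]
grip_width: 0.051
gripper_force: 0.0
```

>>> drive_tool(
  steps=[
    [[0,0,0.02],[0,0,0],0.6],
    [[0,0,0.04],[0,0,0],0.6],
    [[0,0,0.04],[0,0,0],0.6],
    [[0,0,0.04],[0,0,0],0.6],
    [[0,-0.035,0.04],[0,0,0],0.6],
  ],
)

```text
time_s: 23.9
position: [0.4679, 0.1683, 0.2187]
tool_rot: [0.0, 0.193, 0.981, 0.0]
force: [1.0, -0.9, 0.6]
grip_width: 0.0514
gripper_force: 0.0
```

>>> drive_tool(
  steps=[
    [[0,-0.04,0],[0,0,0],0.6],
    [[0,-0.02,0],[0,0,0],0.6],
    [[0,0,0],[0,0,0],0.6],
    [[0,0,0],[0,0,0],0.6],
    [[0,0,0],[0,0,0],0.6],
  ],
)

```text
time_s: 24.4
position: [0.4679, 0.1074, 0.2168]
tool_rot: [-0.0, 0.194, 0.981, 0.0]
force: [0.7, 0.4, -0.6]
grip_width: 0.0514
gripper_force: 0.0
```

```bash
python3 - <<'E'
from h import *
p=wrist();overlay(p,"w6",[(.4676,.2002,.078,.013),(.4773,.104,.078,.019),(.565,.2103,.078,.025),(.574,.1137,.078,.031)])
save(r.snapshot("side"),"s6")
E
```

```text
(no output)
```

View pics/w6.png

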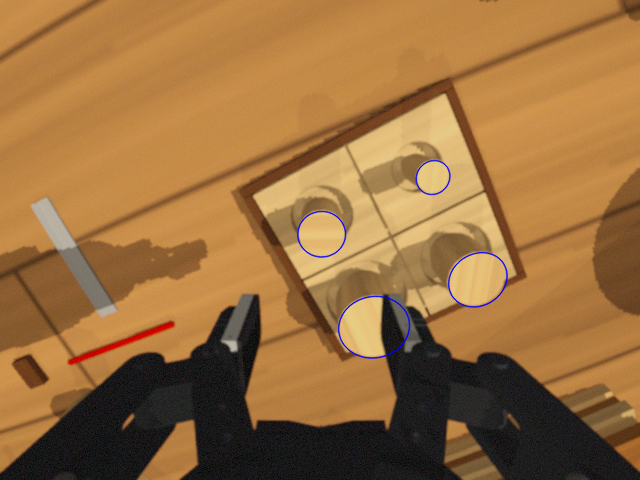

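View pics/s6.png

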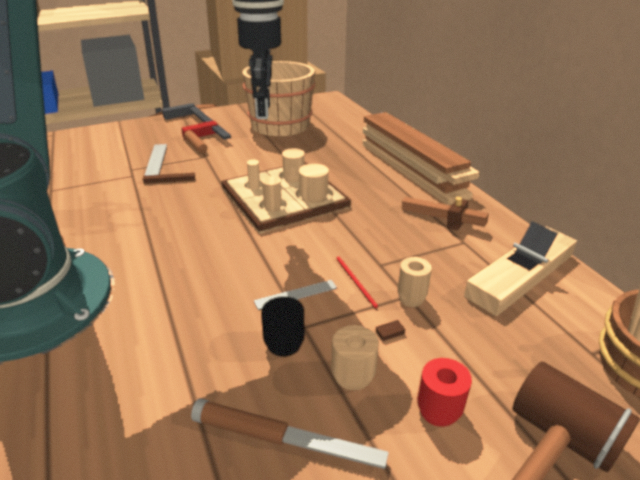

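All four bungs stand upright on their expected outlines: (433,177), (322,234), (478,279) and (374,327). The side view shows the bored bungs unmoved at (415,282) and (355,357), and the gripper clear.

```bash
python3 -c "
from workcell import r
print(r.sign_off())"
```

```text
the job is handed in; nothing more can be done
None
```

I packed all four solid bungs upright in their matching recesses, left the two bored bungs where they stood, and handed the job in at about 24 s; the hand-in returned no verdict.

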